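# Touch off a spray-gun casting, then fit its locating pin

## Task

The spray-gun casting on the magnetic plate has been put down only roughly: take the orange-handled locating pin from its stand and, gently (under 20 N) with its steel shank, touch off the casting's long front side beside the red mark, then the same side beside the yellow mark, then the end face beside the blue mark, pressing lightly for about half a second at each. From those three touches work out where its hole is, push the pin gently and fully home in it until its collar rests on the casting, and let go. Leave the bottles and the bowl as they are.

Things in the scene. Friction and masses are not known exactly. Their poses are not given: they have to be found in the camera images.
- nest: Fixed dark steel magnetic plate, 150 (own x) x 190 (own y) x 12 mm high; origin at the centre of its underside, z up, own -x edge (front) faces roughly to the robot. The casting sits firmly on it on short rubber feet that give about 1 mm per 6 N sideways, 1 mm per 8 N down, and spring back. Painted marks: red and yellow in front of the casting's long front side, blue beyond its right (-y) end. Plate and casting must not be pressed with more than 20 N.
- nest_mid (a point): Plate's centre, 32 mm above its underside, half-way up the casting: aluminium block 70 (x) x 110 (y) x 40 mm high, plain vertical faces, top 52 mm above the plate's underside. The casting itself is NOT measured: its centre is up to 7 mm off this point either way in x and in y, and it is turned up to 0.09 rad either way. Brass nozzle on its left (+y) end, steel nipple on its rear; nothing above its top.
- nest_hole (a point): Where the hole's mouth would be if the casting lay central and square: plate axes (5, 20, 52) mm. The true hole is up to about 12 mm away. It is vertical, round, right through, 13.5 mm wide with a 1.5 mm chamfer; in the casting's own axes the hole's axis is 40 mm behind the front (-x) face and 75 mm from the right (-y) end face.
- mark_red (a point): Red mark on the plate, 18 x 22 mm, at (-63, 34, 12) mm in plate axes.
- mark_yellow (a point): Yellow mark on the plate, 18 x 22 mm, at (-63, -34, 12) mm in plate axes.
- mark_blue (a point): Blue mark on the plate, 22 x 18 mm, at (0, -83, 12) mm in plate axes.
- stand: Fixed blue plastic block 60 x 60 x 42 mm high with a vertical 14 mm hole in the middle, in which the pin stands with its collar on the top face; origin at the centre of its underside. The pin's square handle is square with this block.
- pin_grip (a point): Centre of the locating pin's orange square handle, 24 x 24 mm and 44 mm high (axes parallel to its sides, z up): the grip point, 69 mm above the table at the start. The pin weighs about 90 g. Below the handle: a steel collar 30 mm across, 5 mm thick (underside 27 mm below this point), then a round shank 12 mm in diameter, 36 mm long, tip chamfered 3 mm.
- pin_tip (a point): Lower end of the pin's shank, on its axis, 63 mm below pin_grip; 6 mm above the table in the stand, and 16 mm above the plate's underside when the pin is home in the casting.
- pin: The whole loose locating pin, 85 mm long; origin at the lower end of the shank (same as pin_tip), z up along the pin to the handle.
- squeeze_bottle: Bystander: white plastic squeeze bottle, 64 mm diameter, 175 mm high with spout; origin at the centre of its underside.
- red_cap_bottle: Bystander: amber bottle with red cap and spout, 52 mm diameter, 125 mm high; origin at the centre of its underside.
- bowl: Bystander: white ceramic bowl, 90 mm across, 45 mm high; origin at the centre of its underside.
Things that resemble listed ones, but are neither listed nor needed, are in the scene too. There is more than one size of the pin; the job needs the smallest.

How it is judged:
By the outcome, as a careful person would: the job done as asked, in the order asked, and still so for the second after the job is handed in, with the robot touching nothing.
It also fails if it takes over 69 s, if anything falls off the work surface, if the arm or the gripper's body presses on something with over 40 N, if the wrist force passes 120 N, or if a joint passes its speed limit or range.

## Robot

A 6-joint arm with a two-finger parallel gripper is mounted at the origin on the work surface. World frame = base frame: x ahead of the robot, y to its left, z up, the work surface at z = 0. Lengths are in m, angles in degrees, forces in N, time in s.
With the tool pointing down it reaches from about 0.35 to 0.875 m from the base axis. Payload 4.2 kg.
Tool frame: the origin (TCP) lies midway between the tips of the shut fingers; the grasp point (between the pads) lies 19 mm behind it; z points along the fingers, y is the line along which they close (so a half turn about z gives the same grasp; the last joint's range is limited). The gripper opens to 87 mm and grips with 3 to 60 N. Pads are 19 mm wide; open, the fingers measure 117 mm over their backs; the gripper's body (75 mm by 190 mm) begins 51 mm behind the grasp point.
Start: joints at [-56.287, 22.042, 0.453, 0, -68.411, -14.817], TCP at [0.202, -0.591, 0.223] pointing down, gripper open.
Joint ranges: [-179.83, 179.83], [-69.29, 118.12], [-61.27, 80.66], [-181.25, 117.63], [-171.15, -9.14], [-177.46, 177.46]. Speed limits (degrees/s): [159.86, 159.86, 180, 180, 180, 180].

## Interface

Orientations are given as [roll, pitch, yaw] about the fixed x, y, z axes, in that order (R = Rz(yaw) Ry(pitch) Rx(roll)).
In Python, from workcell import env gives the robot as it stands. The module is installed in compiled form; this text tells all that it offers. Calls block until the motion is done:
- env.goto(position, orientation): joint-space move of the TCP to a pose.
- env.move_straight(position, rotation=None, rate=0.15, force_limit=None): straight line of the TCP; rotation=None keeps the orientation; rate is the mean speed in m/s. With force_limit (N) it stops when the force on the tool has changed by that much, and returns True; else False.
- env.set_joints(angles): joint-space move.
- env.gripper_to(opening, grasp_force=None): opening from 0.0 (shut) to 1.0 (fully open); grasp_force is the grip in N (None keeps the last); returns when the fingers have stopped.
- env.dwell(seconds).
- env.inverse_kinematics(position, orientation): joint angles nearest the present ones, or None.
- env.read_state(): the state.
- env.grab_frame(name): name is "scene" or "top" or "wrist"; returns a dict with "image" (420x560x3 uint8, blue, green, red), "fx", "fy", "cx", "cy" (pixels), "position" and "orientation" of the camera in the world. Camera axes: x right, y up, looking along -z (the intrinsics and any distortion apply to the point x, -y, -z); pixel columns grow to the right and rows downward; lengths in m; the calibration is good to about 2 mm. A picture is of the moment at which its call begins. There is no depth.
A pose or a line that the arm cannot do raises env.Unreachable and nothing moves.
- env.close_job(): hands the job in; it is judged then, once.
Trained networks look in a picture, given as the dict that the camera call returned (one of the last four; its "shot" number tells which), for a name from the list of things; names that differ only in an ending like _2 or _b are one class to them, and where a whole thing is asked for, a point or a joint stands for the part that bears it (a point fixed in the world has none). Each returns a list of dicts, best first, with "score" (0 to 1); they miss things now and then, are a little off and sometimes report something else, mostly with a low value. They report only what shows in the picture. A call takes as long as a camera call. They do not tell look-alikes from the thing itself.
- env.search_frame(picture, thing): "xyz" ([x, y, z] in m, in world coordinates, good to about 4 mm: the middle of the surface that is visible of it).
- env.trace(picture, thing): "mask" (420x560 bool, what is visible of it).
The state is a dict: "clock": time; "joint_positions": joint angles; "qvel": joint speeds; "joint_torque": joint torques, N m; "position": TCP position; "tool_rot": TCP orientation; "force": force on the tool from outside, world axes, zero at the start; "wrist_torque": the same for the moment, N m; "opening": opening from 0.0 (shut) to 1.0 (fully open); "finger_force": force on a finger pad.
Only numpy, scipy, OpenCV 4.12 (cv2) and the standard library are available. Lean on these libraries where they do the work, as an engineer would, in place of code of your own. Each camera call takes 0.05 s, during which the arm holds its last target. There are 200 camera calls.

## Working session

There is one attempt and no reset: what is moved stays moved. The work goes in short steps, each a Python script; the robot and the scene stay as the last script left them, time stands still between calls to the robot, and variables do not carry over. Pictures are saved under pics/ and viewed, at most 10 in all, crops included, and the job is handed in when it is done.

```bash
mkdir -p pics
cat > h.py <<'E'
import numpy as np, cv2
from scipy.spatial.transform import Rotation as R
from workcell import env
def cam(p): return np.array(p["position"]),R.from_euler('xyz',p["orientation"],degrees=True).as_matrix()
def unproj(p,u,v,z):
    c,M=cam(p); d=M@np.array([(u-p["cx"])/p["fx"],-(v-p["cy"])/p["fy"],-1]); return c+d*(z-c[2])/d[2]
def proj(p,X):
    c,M=cam(p); q=M.T@(np.array(X)-c); return p["cx"]+p["fx"]*q[0]/-q[2],p["cy"]-p["fy"]*q[1]/-q[2]
E
python3 - <<'E'
from h import *
ims=[]
for n in("scene","top"):
    p=env.grab_frame(n); ims.append(p["image"])
    print(n,{k:v for k,v in p.items() if k!="image"})
    for t in("nest","mark_red","mark_yellow","mark_blue","stand","pin_grip","pin","squeeze_bottle","red_cap_bottle","bowl"):
        print(t,[(np.round(r["xyz"],3).tolist(),round(r["score"],2),np.round(proj(p,r["xyz"])).tolist()) for r in env.search_frame(p,t)])
cv2.imwrite("pics/a.png",ims[0]);cv2.imwrite("pics/b.png",ims[1])
print(env.read_state())
E
```

```text
scene {'fx': 469.22871014221374, 'fy': 469.22871014221374, 'cx': 280.28305109724647, 'cy': 200.96234802583552, 'position': array([1.12132117, 0.75353452, 0.85789971]), 'orientation': array([ 50.16417914,  -0.3986477 , 144.56229101]), 'shot': 1}
nest [([0.599, 0.002, 0.015], 0.93, [274.0, 224.0])]
mark_red [([0.6, 0.0, 0.012], 0.81, [274.0, 225.0])]
mark_yellow [([0.602, 0.004, 0.013], 0.71, [274.0, 225.0])]
mark_blue [([0.596, 0.005, 0.007], 0.83, [276.0, 226.0]), ([0.749, -0.341, 0.03], 0.44, [166.0, 175.0])]
stand [([0.539, 0.248, 0.038], 0.78, [355.0, 265.0])]
pin_grip [([0.432, 0.251, 0.089], 0.92, [392.0, 232.0]), ([0.529, 0.235, 0.078], 0.73, [356.0, 248.0]), ([0.599, 0.004, 0.011], 0.72, [275.0, 226.0])]
pin [([0.544, 0.32, 0.091], 0.85, [379.0, 270.0]), ([0.435, 0.246, 0.095], 0.64, [390.0, 230.0]), ([0.748, -0.339, 0.03], 0.64, [166.0, 175.0]), ([0.532, 0.231, 0.075], 0.51, [354.0, 249.0])]
squeeze_bottle [([0.753, 0.156, 0.086], 0.82, [257.0, 266.0]), ([0.748, -0.34, 0.034], 0.45, [166.0, 174.0]), ([0.604, -0.0, 0.012], 0.19, [272.0, 225.0])]
red_cap_bottle [([0.435, -0.339
[... 1169 characters left out ...]
40.0])]
{'clock': 1.1, 'joint_positions': array([-5.62867200e+01,  2.20421930e+01,  4.50859220e-01, -2.31434734e-04,
       -6.84104077e+01, -1.48183899e+01]), 'qvel': array([-0.07743501, -0.06650831, -0.03021809, -0.11436099,  0.02392136,
        0.01856385]), 'joint_torque': array([-8.49259436e-05, -3.90477920e+01,  1.87623954e+01,  4.22452748e+00,
        1.53841573e-02, -2.21015824e-05]), 'position': array([ 0.20242573, -0.59127876,  0.22253197]), 'tool_rot': array([ 1.79998261e+02, -2.37353015e-04, -1.61105195e+02]), 'force': array([-0.64179547,  0.30931092, -0.03013133]), 'wrist_torque': array([ 0.0315015 , -0.02891775, -0.00449652]), 'finger_force': 0.0, 'opening': 0.9996547838239145}
```

View pics/a.png

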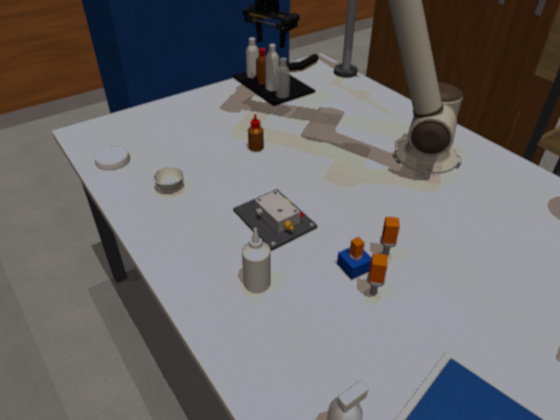

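View pics/b.png

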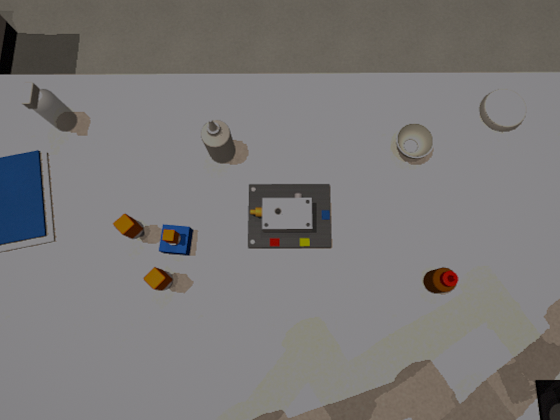

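The scene view shows the plate at about (275,220), the blue stand with the smallest pin at (355,255), and larger loose pins at (390,235) and (378,270). The top view shows the plate at (289,216), the stand at (175,240), and the larger pins at (130,226) and (158,279). The two cameras disagree by about 30 mm, so I'll settle it with the wrist camera from near.

Run:
```python
from h import *
for n,pos in(("plate",[0.54,-0.01,0.33]),("stand",[0.47,0.20,0.33])):
    env.goto(pos,[180,0,180]); 
    s=env.read_state(); print(s["clock"],s["position"],s["tool_rot"],s["joint_positions"],s["force"])
    p=env.grab_frame("wrist"); cv2.imwrite(f"pics/w_{n}.png",p["image"])
    np.save(n+".npy",p,allow_pickle=True)
    print(n,{k:v for k,v in p.items() if k!="image"})
    for t in("nest","stand","pin_grip","mark_red","mark_yellow","mark_blue"):
        print(t,[(np.round(r["xyz"],3).tolist(),round(r["score"],2),np.round(proj(p,r["xyz"])).tolist()) for r in env.search_frame(p,t)])
```

```text
3.5167 [ 0.5399414  -0.01059939  0.32983667] [-1.79991789e+02 -2.11989560e-02  1.79946333e+02] [ 1.60881520e+01  1.03845369e+01 -5.42229139e-01  2.02987146e-03
 -7.90958799e+01 -1.06142202e+02] [-0.01993254 -0.22666673  0.48229764]
plate {'fx': 315.27050914361894, 'fy': 315.27050914361894, 'cx': 279.7744554937948, 'cy': 209.87799329324085, 'position': array([ 0.46840615, -0.01162441,  0.49246014]), 'orientation': array([-1.52588151e+01,  3.23757835e-02,  8.99419144e+01]), 'shot': 3}
nest [([0.564, -0.029, 0.01], 0.71, [269.0, 188.0])]
stand [([0.511, 0.206, 0.039], 0.69, [433.0, 155.0]), ([0.726, 0.111, 0.112], 0.18, [369.0, 318.0])]
pin_grip [([0.518, 0.218, 0.085], 0.96, [458.0, 164.0]), ([0.535, 0.305, 0.099], 0.95, [531.0, 178.0]), ([0.431, 0.231, 0.107], 0.91, [492.0, 90.0]), ([0.57, -0.028, 0.014], 0.64, [269.0, 192.0])]
mark_red [([0.568, -0.028, 0.014], 0.85, [269.0, 191.0])]
mark_yellow [([0.565, -0.029, 0.013], 0.63, [269.0, 188.0])]
mark_blue [([0.57, -0.027, 0.011], 0.78, [270.0, 192.0])]
4.7583 [0.47021828 0.19953679 0.33010234] [-1.79983597e+02  9.89105783e-03  1.799930
[... 225 characters left out ...]
48, 'cy': 209.87799329324085, 'position': array([0.39857996, 0.19848256, 0.49267284]), 'orientation': array([-1.52886679e+01,  3.89513512e-02,  8.99878650e+01]), 'shot': 4}
nest [([0.542, -0.016, 0.013], 0.62, [145.0, 217.0])]
stand [([0.503, 0.217, 0.04], 0.79, [292.0, 198.0])]
pin_grip [([0.425, 0.238, 0.118], 0.76, [314.0, 147.0]), ([0.531, 0.305, 0.108], 0.64, [363.0, 230.0]), ([0.516, 0.228, 0.087], 0.58, [302.0, 214.0])]
mark_red [([0.547, -0.015, 0.014], 0.65, [146.0, 221.0])]
mark_yellow [([0.543, -0.016, 0.014], 0.9, [145.0, 218.0]), ([0.513, 0.227, 0.088], 0.58, [301.0, 213.0])]
mark_blue [([0.541, -0.013, 0.01], 0.85, [148.0, 216.0]), ([0.505, 0.221, 0.038], 0.73, [295.0, 198.0])]
```

View pics/w_plate.png

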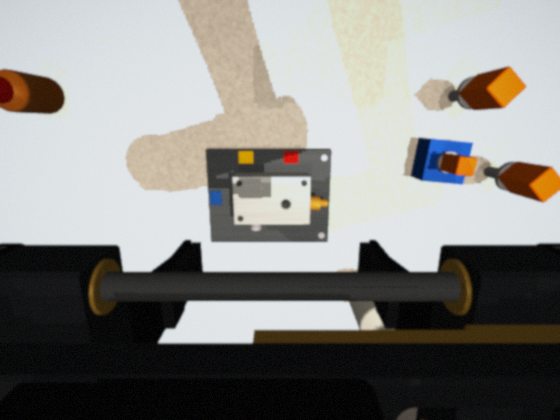

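View pics/w_stand.png

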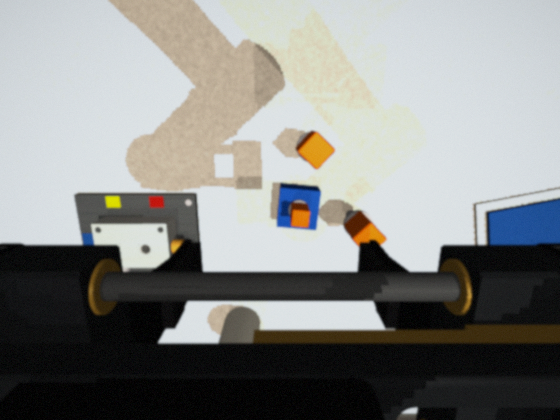

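The wrist views agree with the top camera, so the scene camera is the one that's off. In the plate view the marks are at red (291,157), yellow (246,157) and blue (216,198), with the hole at (286,204). In the stand view the stand is at (298,206), with the small pin's handle at (300,215). Next I'll fit poses from colour segments near the image centre.

Run:
```python
from h import *
def blob(p,lo,hi,roi):
    h=cv2.cvtColor(p["image"],cv2.COLOR_BGR2HSV); m=cv2.inRange(h,lo,hi)
    k=np.zeros_like(m); x0,y0,x1,y1=roi; k[y0:y1,x0:x1]=m[y0:y1,x0:x1]
    n,l,s,c=cv2.connectedComponentsWithStats(k); i=1+np.argmax(s[1:,4]); return c[i],(l==i).astype(np.uint8),s[i]
def rect(p,m,z):
    q=cv2.findContours(m,cv2.RETR_EXTERNAL,cv2.CHAIN_APPROX_NONE)[0]
    q=max(q,key=len)[:,0]; X=np.array([unproj(p,u,v,z)[:2] for u,v in q],np.float32)*1000
    return cv2.minAreaRect(X)
ts=env.grab_frame("top")
P=np.load("plate.npy",allow_pickle=True).item();S=np.load("stand.npy",allow_pickle=True).item()
def fit(p,rois):
    ml=np.array([[-63,34],[-63,-34],[0,-83]])/1000.
    w=[]
    for (lo,hi),r in zip([((0,150,80),(6,255,255)),((24,130,80),(35,255,255)),((100,130,50),(125,255,255))],rois):
        c,m,s=blob(p,lo,hi,r); print(" mark",np.round(c,1),s[4]); w.append(unproj(p,*c,0.012)[:2])
    w=np.array(w); a=w-w.mean(0); b=ml-ml.mean(0)
    th=np.arctan2((b[:,0]*a[:,1]-b[:,1]*a[:,0]).sum(),(a*b).sum())
    Rz=np.array([[np.cos(th),-np.sin(th)],[np.sin(th),np.cos(th)]]); o=w.mean(0)-Rz@ml.mean(0)
    print(" plate",o,np.degrees(th),"resid mm",np.round((w-(ml@Rz.T+o))*1000,1).tolist()); return o,th
fit(P,[(270,140,320,175),(230,140,265,175),(205,180,230,215)])
fit(ts,[(260,232,290,252),(292,232,320,252),(315,205,332,225)])
# handle: brightest orange = top face
for p,ro in((S,(280,180,325,235)),(ts,(155,220,195,258))):
    c,m,s=blob(p,(3,150,60),(22,255,255),ro); print("orange all",c,s[4],rect(p,m,.091))
    V=cv2.cvtColor(p["image"],cv2.COLOR_BGR2HSV)[...,2][m>0]; print("V",np.percentile(V,[5,25,50,75,95]))
    c,m,s=blob(p,(100,150,50),(125,255,255),ro if p is ts else(265,170,330,240)); print("blue",rect(p,m,.042))
a=cv2.resize(S["image"][165:245,250:340],None,fx=5,fy=5,interpolation=cv2.INTER_CUBIC)
b=cv2.resize(ts["image"][205:285,145:215],None,fx=5,fy=5,interpolation=cv2.INTER_CUBIC)
cv2.imwrite("pics/c.png",np.hstack([a,b]))
```

```text
mark [290.6 156.5] 175Traceback (most recent call last):
  File "<stdin>", line 21, in <module>
  File "<stdin>", line 16, in fit
  File "<stdin>", line 5, in blob
    return _wrapfunc(a, 'argmax', axis=axis, out=out, **kwds)
    return bound(*args, **kwds)
ValueError: attempt to get argmax of an empty sequence
```

```bash
cat >> h.py <<'E'
def blob(p,lo,hi,roi):
    h=cv2.cvtColor(p["image"],cv2.COLOR_BGR2HSV); m=cv2.inRange(h,lo,hi)
    k=np.zeros_like(m); x0,y0,x1,y1=roi; k[y0:y1,x0:x1]=m[y0:y1,x0:x1]
    n,l,s,c=cv2.connectedComponentsWithStats(k); i=1+np.argmax(s[1:,4]); return c[i],(l==i).astype(np.uint8),s[i]
def rect(p,m,z):
    q=cv2.findContours(m,cv2.RETR_EXTERNAL,cv2.CHAIN_APPROX_NONE)[0]
    q=max(q,key=len)[:,0]; X=np.array([unproj(p,u,v,z)[:2] for u,v in q],np.float32)*1000
    return cv2.minAreaRect(X)
def fit(p,rois):
    ml=np.array([[-63,34],[-63,-34],[0,-83]])/1000.
    w=[]
    for (lo,hi),r in zip([((0,150,60),(8,255,255)),((17,110,60),(38,255,255)),((98,110,40),(128,255,255))],rois):
        c,m,s=blob(p,lo,hi,r); print(" mark",np.round(c,1),s[4]); w.append(unproj(p,*c,0.012)[:2])
    w=np.array(w); a=w-w.mean(0); b=ml-ml.mean(0)
    th=np.arctan2((b[:,0]*a[:,1]-b[:,1]*a[:,0]).sum(),(a*b).sum())
    Rz=np.array([[np.cos(th),-np.sin(th)],[np.sin(th),np.cos(th)]]); o=w.mean(0)-Rz@ml.mean(0)
    print(" plate",o,np.degrees(th),"resid mm",np.round((w-(ml@Rz.T+o))*1000,1).tolist()); return o,th
E
python3 - <<'E'
from h import *
ts=env.grab_frame("top"); cv2.imwrite("pics/top2.png",ts["image"]); np.save("top.npy",ts,allow_pickle=True)
P=np.load("plate.npy",allow_pickle=True).item();S=np.load("stand.npy",allow_pickle=True).item()
a=cv2.resize(S["image"][165:245,250:340],None,fx=5,fy=5,interpolation=cv2.INTER_CUBIC)
b=cv2.resize(ts["image"][205:285,145:215],None,fx=5,fy=5,interpolation=cv2.INTER_CUBIC)
cv2.imwrite("pics/c.png",np.hstack([a,b]))
for p,r in((P,[(270,140,320,175),(230,140,265,175),(205,180,230,215)]),(ts,[(260,232,290,252),(292,232,320,252),(315,205,332,225)])):
    try: fit(p,r)
    except Exception as e: print(repr(e))
for p,ro in((S,(280,180,325,235)),(ts,(155,220,195,258))):
    try:
        c,m,s=blob(p,(3,150,60),(22,255,255),ro); print("orange all",c,s[4],rect(p,m,.091))
        V=cv2.cvtColor(p["image"],cv2.COLOR_BGR2HSV)[...,2][m>0]; print("V",np.percentile(V,[5,25,50,75,95]))
        c,m,s=blob(p,(100,150,50),(125,255,255),ro if p is ts else(265,170,330,240)); print("blue",rect(p,m,.042))
    except Exception as e: print(repr(e))
print(env.read_state()["clock"])
E
```

```text
mark [290.6 156.5] 175
 mark [245.4 156.9] 242
 mark [215.4 197.5] 163
 plate [ 0.57917455 -0.02959031] 0.18896578153384974 resid mm [[-0.1, 0.2], [0.2, -0.1], [-0.1, -0.0]]
 mark [274.2 241.5] 75
 mark [304.2 241.9] 94
 mark [325.4 214.5] 78
 plate [ 0.58048124 -0.02789103] -0.45978737237923345 resid mm [[0.2, 0.0], [-0.5, 0.1], [0.4, -0.1]]
orange all [299.40682415 215.04461942] 381 ((515.3494873046875, 224.49606323242188), (24.159032821655273, 30.802791595458984), 84.51573181152344)
V [ 88. 134. 218. 224. 225.]
blue ((516.9058227539062, 225.1350555419922), (58.12198257446289, 62.82315444946289), 84.99562072753906)
ValueError('attempt to get argmax of an empty sequence')
5.2083
```

View pics/c.png

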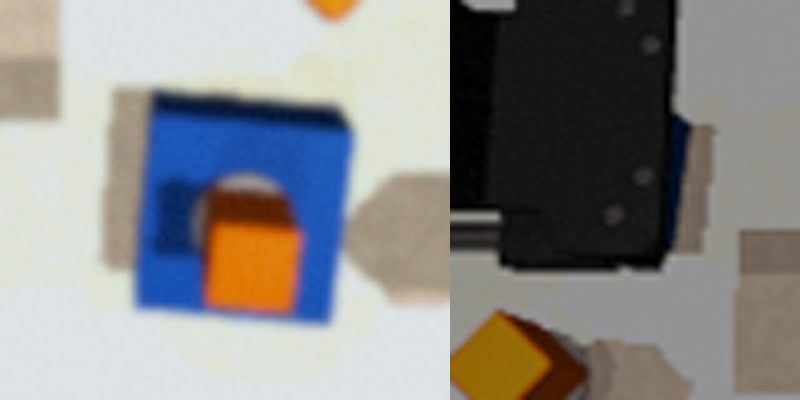

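Left crop shows the stand turned about -5° and the handle's bright top at about (250,265) in the crop. In the right one the arm hides the stand. The marks fit the plate to 0.5 mm. Next I need the heights of the bigger pins, because the gripper's body will pass over one of them.

Run:
```python
from h import *
S=np.load("stand.npy",allow_pickle=True).item();T=np.load("top.npy",allow_pickle=True).item()
b=cv2.imread("pics/b.png"); T0=dict(T); T0["image"]=b
def top(p,roi,vmin):
    c,m,s=blob(p,(3,150,vmin),(25,255,255),roi); return c,m,s[4]
def tri(pa,ca,pb,cb):
    A=[];B=[]
    for p,c in((pa,ca),(pb,cb)):
        o,_=cam(p); d=unproj(p,*c,0)-o; d/=np.linalg.norm(d); Q=np.eye(3)-np.outer(d,d); A.append(Q);B.append(Q@o)
    return np.linalg.lstsq(np.vstack(A),np.hstack(B),rcond=None)[0]
for n,rs,rt in(("small",(280,200,325,235),(155,220,195,258)),("A",(290,125,340,172),(140,260,178,295)),("B",(335,205,390,245),(110,208,150,245))):
    try:
        vt=T0["image"][rt[1]:rt[3],rt[0]:rt[2]].max(2)
        cs,ms,ns=top(S,rs,180); 
        h=cv2.cvtColor(T0["image"],cv2.COLOR_BGR2HSV)[rt[1]:rt[3],rt[0]:rt[2]]; v=h[...,2][h[...,1]>200]
        ct,mt,nt=top(T0,rt,int(np.percentile(v,90)*.85))
        print(n,cs,ns,ct,nt,"tri",tri(S,cs,T0,ct),"z.091:",unproj(S,*cs,.091),unproj(T0,*ct,.091),rect(S,ms,.091),rect(T0,mt,.091))
    except Exception as e: print(n,repr(e))
c,m,s=blob(S,(100,150,90),(125,255,255),(265,170,330,240)); print("blue top",rect(S,m,.042))
c,m,s=blob(T0,(100,150,60),(125,255,255),(155,220,195,258)); print("blue T",rect(T0,m,.042))
```

```text
small [300.08778626 218.08396947] 262 [168.15929204 234.83185841] 113 tri [0.51939191 0.2253895  0.09427691] z.091: [0.51969662 0.22520476 0.091     ] [0.52060441 0.22674166 0.091     ] ((519.7930908203125, 225.16775512695312), (21.972457885742188, 22.084749221801758), 84.51573181152344) ((520.2744140625, 226.3984375), (22.877656936645508, 21.225038528442383), 89.80406951904297)
A [315.70128023 150.19061166] 703 [153.78174603 277.73809524] 252 tri [0.42814082 0.23891491 0.13072866] z.091: [0.43068079 0.24331655 0.091     ] [0.43162718 0.25099163 0.091     ] ((431.26727294921875, 243.29229736328125), (33.297367095947266, 32.99883270263672), 47.16640853881836) ((431.6098937988281, 251.05052185058594), (31.589757919311523, 30.74530029296875), 46.94215393066406)
B [369.06214689 234.66101695] 354 [123.10480349 223.3580786 ] 229 tri [0.5439418  0.32056305 0.09240216] z.091: [0.54305547 0.31867547 0.091     ] [0.54545082 0.32348888 0.091     ] ((548.416015625, 319.2978210449219), (32.444435119628906, 32.203128814697266), 45.03306198120117) ((545.4388427734375, 323.41455078125), (31.926095962524414, 32.22237014770508), 43.88079071044922)
blue top ((518.7340087890625, 225.00204467773438), (58.1191291809082, 59.30188751220703), 84.71817779541016)
blue T ((520.407470703125, 226.79928588867188), (59.8837776184082, 59.80595016479492), 84.6478271484375)
```

```bash
python3 - <<'E'
from h import *
x,y=0.520,0.2257
env.gripper_to(0.6,40)
env.goto([x,y,0.19],[180,0,84.7])
s=env.read_state();print(s["joint_positions"].round(1),s["tool_rot"])
p=env.grab_frame("wrist"); cv2.imwrite("pics/d.png",p["image"])
try:
    c,m,n=blob(p,(3,150,180),(25,255,255),(180,60,400,260)); print(c,n,unproj(p,*c,.091),rect(p,m,.091))
except Exception as e: print(e)
hit=env.move_straight([x,y,0.069],rate=0.07,force_limit=4)
s=env.read_state();print(hit,s["position"],s["force"],s["clock"])
p=env.grab_frame("wrist"); cv2.imwrite("pics/e.png",np.hstack([cv2.imread("pics/d.png"),p["image"]])[:,::1])
E
python3 -c "
import cv2;i=cv2.imread('pics/e.png');cv2.imwrite('pics/e.png',cv2.resize(i,(800,300)))"
```

```text
[ 39.8  17.9 -10.7   0.  -61.4 134.9] [ 1.79994339e+02 -2.80007867e-03  8.46962645e+01]
[295.3802951   99.00428367] [ 266   68   60   63 2101] [0.54101282 0.31372371 0.091     ] ((541.0401611328125, 313.14996337890625), (35.190345764160156, 35.55175018310547), 44.41444396972656)
False [0.52024672 0.22587551 0.0694271 ] [-0.7330671  -0.31716112 -0.52608346] 11.85
```

View pics/e.png

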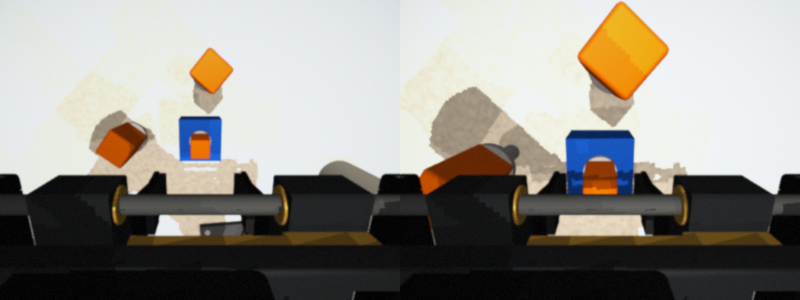

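The left half (before descent) shows the stand centred between the fingers. The right half (after) shows the handle at about (600,180) between the pads, with no force. The big pins still stand. Now I'll grip, lift and check.

Run:
```python
from h import *
env.gripper_to(0.0,50)
s=env.read_state();print(s["opening"]*87,s["finger_force"],s["force"])
x,y=s["position"][:2]
print(env.move_straight([x,y,0.15],rate=0.08,force_limit=12))
s=env.read_state();print(s["clock"],s["position"],s["tool_rot"],s["opening"]*87,s["force"],s["wrist_torque"])
env.goto([0.44,0.0,0.16],[180,0,84.7])
s=env.read_state();print(s["clock"],s["position"],s["force"],s["joint_positions"].round(1))
p=env.grab_frame("scene"); cv2.imwrite("pics/f.png",cv2.resize(p["image"][100:310,220:440],None,fx=2.7,fy=2.7))
```

```text
23.594859073885438 49.981279699131846 [-0.88591556  0.74229632  0.34930119]
False
13.675 [0.5196073  0.22548169 0.14932464] [-1.79934159e+02  4.83154826e-02  8.46922453e+01] 23.224986760103736 [-0.69482979  0.4907435  -0.70184486] [-0.17454204  0.06825383 -0.02057045]
14.625 [0.4411084  0.00067656 0.16028106] [ 0.06314474  0.35962746 -1.11225625] [ 21.3   7.5 -29.5   0.  -52.9 153.4]
```

View pics/f.png

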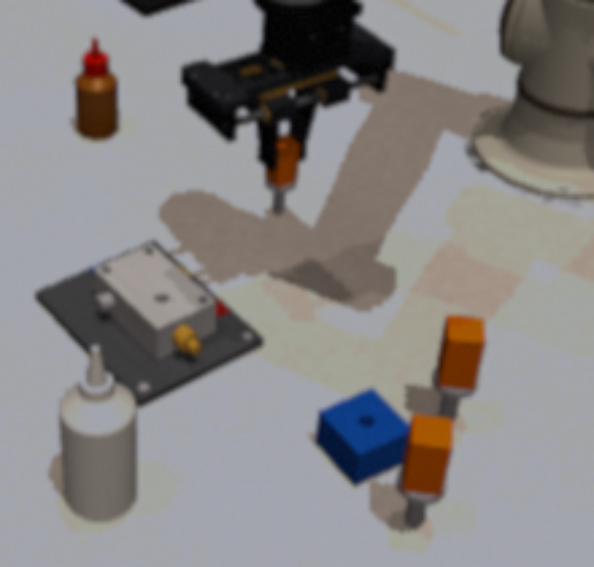

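The pin hangs straight in the gripper at about (282,170), and the bystanders are untouched. Now the red touch.

```bash
cat >> h.py <<'E'
O=np.array([0.5798,-0.0287]); TH=np.radians(-0.1); RP=np.array([[np.cos(TH),-np.sin(TH)],[np.sin(TH),np.cos(TH)]])
def W(px,py,z): return [*(O+RP@np.array([px,py])),z]
def L(pos): return RP.T@(np.array(pos[:2])-O)
def touch(start,end,z=0.089,fl=4):
    env.move_straight(W(*start,z),rate=0.05,force_limit=8)
    env.dwell(0.2); f0=np.array(env.read_state()["force"])
    hit=env.move_straight(W(*end,z),rate=0.015,force_limit=fl)
    s=env.read_state(); print("hit",hit,s["clock"],(L(s["position"])*1e3).round(2),s["position"][2],(s["force"]-f0).round(2))
    r=[]
    for _ in range(3):
        env.dwell(0.22); s=env.read_state(); r.append((L(s["position"]),s["force"]-f0)); print((r[-1][0]*1e3).round(2),r[-1][1].round(2))
    q=np.mean([a for a,_ in r],0),np.mean([b for _,b in r],0)
    env.move_straight(W(*start,z),rate=0.04)
    return q
E
python3 - <<'E'
from h import *
env.goto(W(-61,34,0.13),[180,0,84.7])
q=touch((-61,34),(-28,34)); print(q, env.read_state()["clock"])
np.save("q_red.npy",np.array(q))
E
```

```text
Traceback (most recent call last):
workcell.Unreachable: the arm cannot take that pose within its joint ranges
```

Run:
```python
from h import *
s=env.read_state();print(s["position"],s["tool_rot"],s["joint_positions"].round(1),s["clock"])
print(W(-61,34,.13))
for yaw in(84.7,-95.3):
  for P in(W(-61,34,.13),W(-61,34,.16),W(-61,34,.089),W(-61,-34,.089),W(0,-80,.089),W(5,20,.079)):
    r=env.inverse_kinematics(P,[180,0,yaw]); print(yaw,np.round(P,3),None if r is None else np.round(r,1))
```

```text
[0.44118937 0.00100337 0.16015625] [ 1.79940874e+02 -1.95931747e-02  8.47663595e+01] [ 21.4   7.5 -29.5   0.  -52.9 153.4] 14.675
[np.float64(-60.36076592727001), np.float64(34.07771324537158), 0.13]
84.7 [-60.361  34.078   0.13 ] None
84.7 [-60.361  34.078   0.16 ] None
84.7 [-60.361  34.078   0.089] None
84.7 [-60.479 -33.922   0.089] None
84.7 [  0.44  -80.029   0.089] None
84.7 [ 5.615 19.963  0.079] None
-95.3 [-60.361  34.078   0.13 ] None
-95.3 [-60.361  34.078   0.16 ] None
-95.3 [-60.361  34.078   0.089] None
-95.3 [-60.479 -33.922   0.089] None
-95.3 [  0.44  -80.029   0.089] None
-95.3 [ 5.615 19.963  0.079] None
```

Units slip: my helper takes mm but adds metres. Fixing it.

```bash
sed -i 's/np.array(\[px,py\])/np.array([px,py])\/1000/' h.py
python3 - <<'E'
from h import *
for P in(W(-61,34,.13),W(-61,-34,.089),W(0,-85,.089),W(5,20,.079)):
    r=env.inverse_kinematics(P,[180,0,84.7]); print(np.round(P,3),None if r is None else np.round(r,1))
env.goto(W(-61,34,0.13),[180,0,84.7])
q=touch((-61,34),(-28,34)); print(q, env.read_state()["clock"])
np.save("q_red.npy",np.array(q))
E
```

```text
[0.519 0.005 0.13 ] [ 18.5  17.  -21.8   0.  -51.2 156.2]
[ 0.519 -0.063  0.089] [ 10.9  20.3 -24.1   0.  -45.6 163.8]
[ 0.58  -0.114  0.089] [  4.6  26.  -14.4   0.  -49.7 170.1]
[ 0.585 -0.009  0.079] [ 15.   26.2 -15.8   0.  -48.  159.7]
hit True 17.5 [-46.19  33.69] 0.08778543726341642 [-0.31 -1.54 -0.2 ]
[-46.34  33.64] [ 0.06 -1.4   0.27]
[-46.33  33.68] [-0.32 -0.65  0.38]
[-46.31  33.69] [ 0.22  0.29 -0.43]
(array([-0.04633018,  0.03366957]), array([-0.01287835, -0.58927607,  0.07031376])) 18.6667Traceback (most recent call last):
  File "<stdin>", line 6, in <module>
ValueError: setting an array element with a sequence. The requested array has an inhomogeneous shape after 1 dimensions. The detected shape was (2,) + inhomogeneous part.
```

The force fell back to about zero, so that was a false trigger (or a bounce). I'll retry in small increments until the contact force holds steady.

```bash
cat >> h.py <<'E'
def favg(n=4):
    r=[]
    for _ in range(n): env.dwell(0.02); r.append(env.read_state()["force"])
    return np.mean(r,0)
def touch(start,end,d,z=0.089,target=3.0):
    """fast-ish guarded approach along d (plate axes), then 0.3 mm steps until steady force; hold; retract"""
    start=np.array(start,float);d=np.array(d,float);dw=np.r_[RP@d,0]
    env.move_straight(W(*start,z),rate=0.05,force_limit=8); env.dwell(0.15); f0=favg(6)
    for k in range(3):
        hit=env.move_straight(W(*end,z),rate=0.012,force_limit=3.5)
        s=env.read_state(); f=-(favg()-f0)@dw; print("stop",hit,s["clock"],(L(s["position"])*1e3).round(2),f.round(2))
        if f>1 or not hit: break
    pos=(L(s["position"])*1e3)@d; base=start-d*(start@d)
    for k in range(8):
        if f>=target: break
        pos+=0.25; env.move_straight(W(*(base+d*pos),z),rate=0.01); f=-(favg()-f0)@dw; print(" step",pos.round(2),f.round(2))
    t0=env.read_state()["clock"];r=[]
    while env.read_state()["clock"]-t0<0.6:
        env.dwell(0.05); s=env.read_state(); r.append([*(L(s["position"])*1e3),-(s["force"]-f0)@dw,s["position"][2]*1e3])
    q=np.mean(r,0); print("hold",q.round(2),"fstd",np.std(r,0)[2].round(2),"fmax",np.max(r,0)[2].round(2))
    env.move_straight(W(*start,z),rate=0.04); print("clock",env.read_state()["clock"])
    return q
E
python3 - <<'E'
from h import *
q=touch((-54,34),(-28,34),(1,0)); np.save("q_red.npy",q)
E
```

```text
stop True 20.2667 [-46.01  33.73] 0.24
stop True 20.8833 [-45.75  33.53] 0.53
stop True 21.5333 [-45.43  33.24] 0.66
 step -45.18 0.89
 step -44.93 1.26
 step -44.68 1.56
 step -44.43 1.95
 step -44.18 2.22
 step -43.93 3.23
hold [-44.06  33.99   3.44  88.97] fstd 0.47 fmax 4.02
clock 24.775
```

Run:
```python
from h import *
env.move_straight(W(-59,34,.089),rate=.05)
q=touch((-59,-34),(-28,-34),(1,0)); np.save("q_yel.npy",q)
```

```text
stop True 28.2333 [-44.72 -34.38] 0.27
stop True 28.8583 [-44.48 -34.74] 0.26
stop True 29.525 [-44.1  -35.06] 0.97
 step -43.85 0.33
 step -43.6 0.87
 step -43.35 1.56
 step -43.1 1.26
 step -42.85 1.91
 step -42.6 2.72
 step -42.35 3.16
hold [-42.51 -34.05   3.19  88.97] fstd 0.52 fmax 4.17
clock 33.3083
```

Run:
```python
from h import *
env.move_straight(W(-59,-79,.089),rate=.06)
q=touch((0,-77),(0,-46),(0,1)); np.save("q_blu.npy",q)
```

```text
stop True 37.5583 [ -0.27 -54.42] 2.8
 step -54.17 2.76
 step -53.92 3.01
hold [-5.00e-02 -5.40e+01  3.66e+00  8.90e+01] fstd 0.53 fmax 4.41
clock 39.6
```

Run:
```python
from h import *
P=np.load("plate.npy",allow_pickle=True).item()
print("img hole",(L(unproj(P,286,204,.052))*1e3).round(1))
h=(0.2,25.7)
s=env.read_state(); c=L(s["position"])*1e3
env.move_straight(W(*c,.135),rate=.1); env.move_straight(W(*h,.135),rate=.1); env.dwell(.15); f0=favg(6)
def rep(t,hit=None):
    s=env.read_state(); print(t,hit,s["clock"],(L(s["position"])*1e3).round(2),s["position"][2].round(4),(favg()-f0).round(2),s["opening"]*87)
rep("above")
rep("mouth",env.move_straight(W(*h,.110),rate=.03,force_limit=5))
```

```text
img hole [-0.1 25.7]
above None 41.6333 [ 0.2  25.25] 0.135 [ 0.36  0.29 -0.84] 23.72119590972442
mouth False 42.6833 [ 0.55 25.71] 0.1101 [ 1.68 -0.64 -1.17] 23.39517536320197
```

The camera's hole estimate matches the touch result to 0.3 mm. The tip is 5 mm into the mouth, so I'll keep going.

```bash
cat >> h.py <<'E'
def rep(t,f0=0):
    s=env.read_state(); f=favg(); print(t,round(s["clock"],2),(L(s["position"])*1e3).round(2),s["position"][2].round(4),(f-f0).round(2),round(s["opening"]*87,2)); return f
E
python3 - <<'E'
from h import *
h=(0.2,25.7)
rep("start")
for z in(.100,.090,.084):
    hit=env.move_straight(W(*h,z),rate=.025,force_limit=6); f=rep(hit)
    if hit and f[2]>4: break
E
```

```text
start 42.75 [ 0.51 25.73] 0.1101 [ 1.97 -0.13 -1.81] 23.55
False 43.37 [ 0.37 25.71] 0.0998 [ 2.18 -0.42 -1.65] 23.88
False 43.98 [ 0.35 25.72] 0.0899 [ 3.26 -0.25 -0.84] 23.58
False 44.44 [ 0.36 25.71] 0.0839 [ 3.29 -0.35 -0.72] 23.84
```

Run:
```python
from h import *
h=(1.0,25.7)
env.move_straight(W(*h,.083),rate=.01); f=rep("shift")
hit=env.move_straight(W(*h,.0805),rate=.01,force_limit=6); f=rep(hit)
z=.0805
while z>.0762 and f[2]<5:
    z-=.0005; env.move_straight(W(*h,z),rate=.01); f=rep("%.4f"%z)
p=env.grab_frame("scene"); cv2.imwrite("pics/g.png",cv2.resize(p["image"][140:260,200:340],None,fx=4,fy=4,interpolation=cv2.INTER_CUBIC))
```

```text
shift 44.78 [ 0.72 25.66] 0.0829 [ 2.24  0.09 -0.17] 23.67
False 45.25 [ 0.84 25.66] 0.0803 [ 1.86 -0.35 -0.13] 23.53
0.0800 45.57 [ 0.92 25.68] 0.08 [ 1.7  -0.27 -0.35] 23.69
0.0795 45.88 [ 0.92 25.68] 0.0795 [ 1.43 -0.1   0.35] 23.64
0.0790 46.2 [ 1.  25.7] 0.0791 [ 1.64 -0.25  0.52] 23.51
0.0785 46.52 [ 1.15 25.74] 0.0787 [1.59 0.12 1.99] 23.91
0.0780 46.83 [ 1.32 25.77] 0.0783 [1.24 0.31 4.  ] 23.56
0.0775 47.15 [ 1.43 25.83] 0.0779 [1.65 0.99 4.65] 23.76
0.0770 47.47 [ 1.61 25.84] 0.0777 [0.36 0.63 5.82] 24.04
```

View pics/g.png

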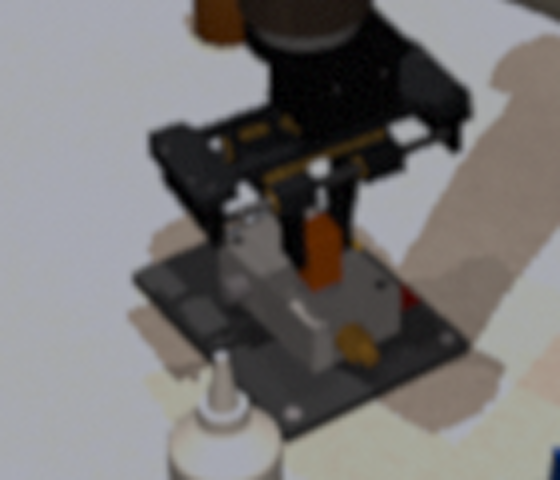

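The collar met the casting at the expected height (TCP about 0.079), and the picture shows the handle standing on it at (322,250). Now release and retreat, then check.

Run:
```python
from h import *
env.gripper_to(0.6); env.dwell(.1); rep("open")
s=env.read_state()["position"]
print(env.move_straight([s[0],s[1],.17],rate=.08,force_limit=8)); rep("up")
env.goto([.50,-.03,.30],[180,0,84.7]); env.dwell(.2)
env.goto([.45,-.1,.33],[180,0,180]); env.dwell(.2);rep("away")
p=env.grab_frame("wrist"); t=env.grab_frame("top"); np.save("fin.npy",[p,t],allow_pickle=True)
e=W(1,25.7,.095)
a=cv2.resize(p["image"][60:260,140:440],(600,400)); u,v=map(int,proj(t,e)); print(u,v)
b=cv2.resize(t["image"][v-50:v+50,u-25:u+25],(200,400),interpolation=cv2.INTER_CUBIC)
cv2.imwrite("pics/h.png",np.hstack([a,b]))
try:
    c,m,n=blob(p,(3,150,180),(16,255,255),(140,60,440,260)); print(c,n,(L(unproj(p,*c,.101))*1e3).round(1),rect(p,m,.101))
except Exception as x: print(x)
```

```text
open 48.48 [ 1.   25.71] 0.077 [ 0.32 -0.24  0.43] 52.32
False
up 49.85 [ 0.59 25.64] 0.1693 [ 0.03 -0.26 -0.16] 52.18
away 54.71 [-129.65  -71.52] 0.33 [-0.3   0.21  0.22] 52.06
277 206
attempt to get argmax of an empty sequence
```

View pics/h.png

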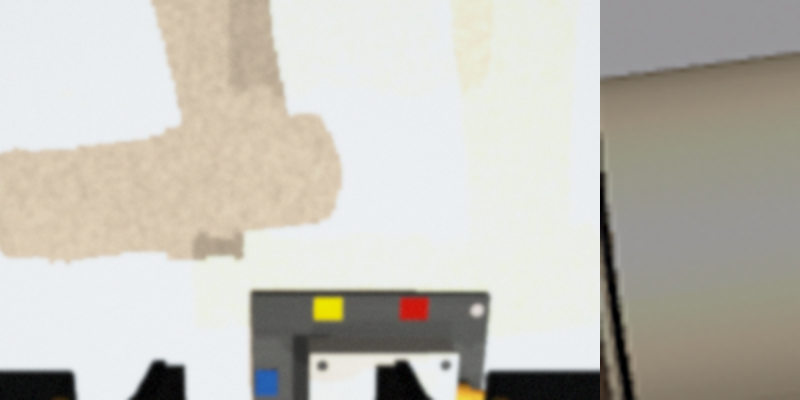

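The plate is at the bottom edge and the hole is out of view, so I'll use the scene camera for the last check.

Run:
```python
from h import *
p=env.grab_frame("scene"); cv2.imwrite("pics/i.png",cv2.resize(p["image"][150:270,210:350],None,fx=5,fy=5,interpolation=cv2.INTER_CUBIC)); print(env.read_state()["clock"])
```

```text
54.925
```

View pics/i.png

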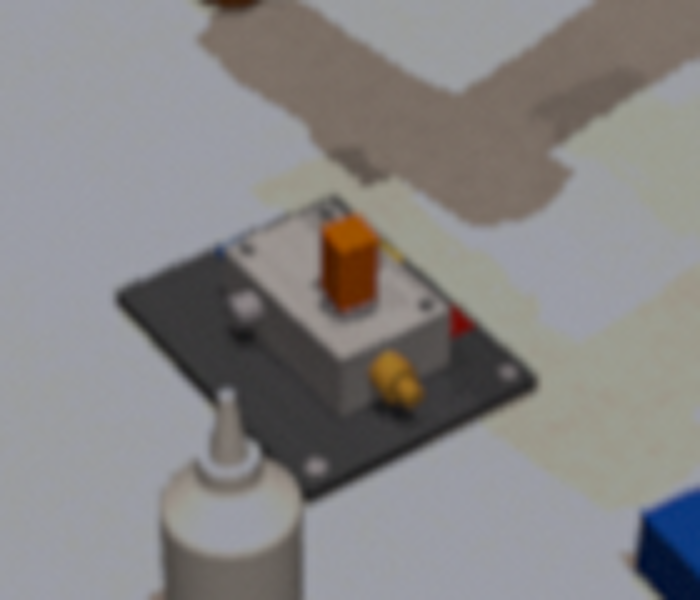

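The pin stands upright at (350,265) with its collar flat on the casting and the robot clear of it, so I'm handing in.

```bash
python3 -c "
from workcell import env
print(env.close_job())"
```

```text
the job is handed in; nothing more can be done
None
```

I touched off red, yellow and blue in order at about 3–4 N each (red was approached twice after an early false stop), pushed the pin fully home with its collar on the casting, let go, and handed the job in at about 55 s of the 69 s allowed.

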